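# Lock the shelf-foot nut with a second nut

### The job

The thin lower nut on the shelf foot's upright stud is already set at the height where the little shelf will sit. Run the rubber-gripped lock nut above it down until it meets the lower nut's spring washer, then tighten it firmly against it so the pair is locked and stays locked when you let go, but not so hard that the lower nut is dragged round with it. Leave the cups, the salt pig and the clothes peg where they are.

Things in the scene. Friction and masses are not known exactly. Their poses are not given: they have to be found in the camera images.
- shelf_foot: Fixed steel foot screwed down on the cart top: a plate 104 x 72 x 8 mm with a boss (36 mm across, up to 16 mm high) and an upright threaded stud, 19 mm thick, its top 88 mm above the cart top. Origin: centre of the plate's underside, on the stud's axis; z up.
- hex_nut: Lower nut on the stud: a thin steel hexagon, 27 mm across flats, 10 mm high, with a round spring washer 30 mm across, 3 mm thick on top (washer's upper face 13 mm above the origin). Origin: centre of the nut's underside, on the stud's axis. It keeps its height and is stiff on the thread, but is dragged round if the lock nut is tightened on it with more than about 0.32 N m.
- hex_corner (a point): One upper corner of the lower nut, 15.6 mm from the stud's axis, 10 mm above that nut's underside; it stays put as long as the lower nut is not turned.
- baking_cup: Bystander: empty silicone baking cup, 72 mm across, 36 mm high, loose. Origin: centre of its underside.
- custard_cup: Bystander: empty glass custard cup, 84 mm across, 52 mm high, loose. Origin: centre of its underside.
- salt_pig: Bystander: round ceramic salt pig, 96 mm across, 110 mm high, loose. Origin: centre of its underside.
- peg: Bystander: plastic clothes peg lying down, 74 x 16 x 10 mm (length along own x), loose. Origin: centre of its underside.
- lock_nut: Upper nut on the stud: a steel core with a flange 30 mm across, 5 mm high below; the rest is inside the hex grip. Origin: centre of its underside, on the stud's axis. It starts 3 to 5.5 mm above the washer. Clockwise from above moves it down, 10 mm a full turn; it stays where it is left.
- lock_grip: The lock nut's hexagonal rubber grip, 30 mm across flats (34.6 over corners), one pair of flats facing its own +x and -x, the others every 60 degrees; it spans 5 to 30 mm above the nut's underside. Origin: on the stud's axis at the nut's underside. It drives the core through a rubber cushion that twists about 1.25 rad per N m and springs back when let go.
- lock_top (a point): The lock nut's axis at the grip's upper face, 30 mm above its underside. How it feels: it runs down at about 0.05 N m; from the moment it meets the washer the torque rises by about 0.16 N m per radian the grip is turned, and it keeps pressing back as you hold it. 0.23 to 0.28 N m locks it well (clamp about 30 N); below about 0.17 N m it is too loose. Pressing down adds clamp only while you press.

How it is judged:
By the outcome, as a careful person would: the job done as asked, in the order asked, and still so for the second after the job is handed in, with the robot touching nothing.
It also fails if it takes over 72 s, if anything falls off the work surface, if the arm or the gripper's body presses on something with over 40 N, if the wrist force passes 120 N, or if a joint passes its speed limit or range.

### The arm

A 6-joint arm with a two-finger parallel gripper is mounted at the origin on the work surface. World frame = base frame: x ahead of the robot, y to its left, z up, the work surface at z = 0. Lengths are in m, angles in rad, forces in N, time in s.
With the tool pointing down it reaches from about 0.35 to 0.975 m from the base axis. Payload 4.9 kg.
Tool frame: the origin (TCP) lies midway between the tips of the shut fingers; the grasp point (between the pads) lies 19 mm behind it; z points along the fingers, y is the line along which they close (so a half turn about z gives the same grasp; the last joint's range is limited). The gripper opens to 85 mm and grips with 20 to 120 N. Pads are 22 mm wide; open, the fingers measure 114 mm over their backs; the gripper's body (76 mm by 85 mm) begins 54 mm behind the grasp point. The pads swing forward as they close: fully open they stand 13 mm farther back than shut.
Start: joints at [1.196, 0.053, 1.613, -0, 1.476, -0.119], TCP at [0.158, 0.605, 0.231] pointing down, gripper open.
Joint ranges: [-3.01, 3.01], [-1.01, 2.22], [0.06, 2.58], [-1.02, 4.17], [0.09, 2.62], [-3.14, 3.14]. Speed limits (rad/s): [2.57, 2.57, 3.14, 3.14, 3.14, 3.14].

### API

Orientations are given as a unit quaternion [w, x, y, z].
In Python, from plant import * gives the robot as it stands.
- The arm moves only by the tool jog_arm, never from a script. Its argument "targets" is a list of rows, each a list of 3 entries, a list of its own where there are three numbers: the shift along the tool's x, y, z in units of 25 mm (1.0 is 25 mm), then the turn, a rotation vector about the tool's x, y, z in units of 8 degrees (1.0 is 8 degrees), then the opening in per cent of the stroke, from 0 (shut) to 100 (fully open). A call has 1 to 8 rows; each row is the pose to reach, as a shift and turn from the pose commanded when the call began, along the tool's axes at that moment; what a row does not reach only later rows make up. A row lasts 1/8 s, in which the tool goes at most 62.5 mm and 10.7 degrees, less where a joint would pass 70% of its speed; a pose out of reach is approached as far as the arm can. A call with a gripper value outside its range is refused whole. The fingers move at their own pace and stop on an object; the grip force is fixed at half the most. Time passes only in rows, so rows that repeat a pose let the fingers close. It gives the time, the measured TCP pose, the force, the opening and the grip force at its end, in the units of the state.
- state(): the state, without advancing time (a new reading comes with each control period).
- grab_frame(name): name is "scene" or "top" or "wrist"; returns (picture, depth): 480x640x3 uint8, red, green, blue; 480x640 float32, m along the optical axis (not along the pixel's ray), 0 where there is no reading.
- camera_params(name): a dict with "fovy" (degrees; the focal length in pixels is half the picture's height over the tangent of half this angle, whatever the lens; pixels are square), "cx", "cy" (the principal point, pixels), "rvec" (rotation vector, rad) and "tvec" (3), from world to camera coordinates, as OpenCV has them; the wrist camera has in their place "hand_eye" (4x4, takes a point from camera to tool coordinates, whose origin is the TCP and whose axes are the flange's). Camera axes: x right, y down, z forward; pixel columns grow to the right and rows downward; lengths in m; the calibration is good to about 2 mm. A picture is of the moment at which its call begins: read the wrist's pose just before it. camera_params takes no time and is no camera call.
- job_done(): hands the job in; it is judged then, once.
The state is a dict: "time": time; "joint_pos": joint angles; "joint_vel": joint speeds; "joint_efforts": joint torques, N m; "tool_pos": TCP position; "tool_rot": TCP orientation; "contact_force": force on the tool from outside, world axes, zero at the start; "ft_torque": the same for the moment, N m; "gripper_width": opening from 0.0 (shut) to 1.0 (fully open); "grasp_force": force on a finger pad.
Only numpy, scipy, OpenCV 4.12 (cv2) and the standard library are available. Lean on these libraries where they do the work, as an engineer would, in place of code of your own. Each camera call takes 0.05 s, during which the arm holds its last target. There are 200 camera calls.

## Working session

There is one attempt and no reset: what is moved stays moved. The work goes in short steps, Python scripts to look and compute and a tool call to move; the robot and the scene stay as the last step left them, time stands still between calls to the robot, and variables do not carry over. Pictures are saved under pics/ and viewed, at most 10 in all, crops included, and the job is handed in when it is done.

Besides the shell and the picture viewer there is one more tool, called as name(argument=value, ...), one argument or row to a line, values as JSON. jog_arm: Moves the arm, as the interface text tells. Its arguments: {"type":"object","properties":{"targets":{"type":"array"}},"required":["targets"]}

```bash
mkdir -p pics; ls; python3 - <<'E'
from plant import *
import cv2,numpy as np
s=state();print(s)
for n in("scene","top"):
    p,d=grab_frame(n);cv2.imwrite(f"pics/{n}0.png",p[:,:,::-1]);np.save(f"pics/{n}0.npy",d)
    print(n,camera_params(n))
print(camera_params("wrist"))
E
```

```text
pics
{'time': 0.0, 'joint_pos': array([ 1.19599634e+00,  5.33499003e-02,  1.61431413e+00,  1.01914233e-05,
        1.47599636e+00, -1.18952810e-01]), 'joint_vel': array([-0.00018819,  0.00107023,  0.00040566,  0.00126368, -0.00164154,
       -0.00231901]), 'joint_efforts': array([-1.01253336e-03, -3.93684840e+01, -3.70175064e+01, -1.62149977e-04,
        6.94793242e-03,  7.90048603e-06]), 'tool_pos': array([0.15790159, 0.60407333, 0.23005531]), 'tool_rot': array([-2.57571887e-04,  1.27575388e-01,  9.91828338e-01, -1.00128426e-03]), 'contact_force': array([ 0.39584486, -0.3553199 ,  1.01987246]), 'ft_torque': array([-0.02206948,  0.0266601 , -0.00315631]), 'grasp_force': 0.0, 'gripper_width': 0.9975625848704381}
scene {'fovy': 50.694948154997334, 'cx': 318.2929128061255, 'cy': 237.24689447334646, 'rvec': array([ 2.15098398,  1.36310641, -0.47841216]), 'tvec': array([-0.32456485, -0.34553177,  1.15596252])}
top {'fovy': 55.23753876058749, 'cx': 321.13906651612405, 'cy': 241.11977750389028, 'rvec': array([ 2.28740948, -1.89440919,  0.20328483]), 'tvec': array([-0.02692086,  0.58572754,  0.80391125])}
{'fovy': 61.82143963490445, 'cx': 316.08964016557485, 'cy': 237.39849482098174, 'hand_eye': array([[-8.07847073e-05, -9.58025469e-01, -2.86683091e-01,
         7.26481964e-02],
       [ 9.99999850e-01,  7.76518296e-05, -5.41284542e-04,
        -6.86242458e-04],
       [ 5.40825843e-04, -2.86683092e-01,  9.58025319e-01,
        -1.42721707e-01],
       [ 0.00000000e+00,  0.00000000e+00,  0.00000000e+00,
         1.00000000e+00]])}
```

View pics/scene0.png

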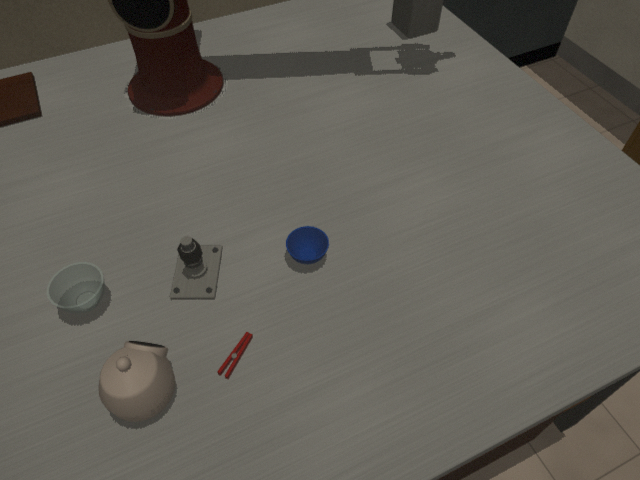

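View pics/top0.png

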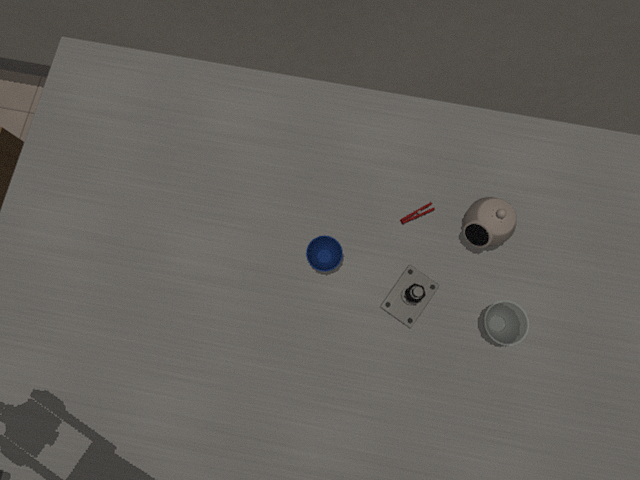

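The scene view shows the stud tip near (187,241), with the dark grip below it. In the top view the stud tip is near (418,291), with the blue cup, peg, salt pig and glass cup well clear of it.

```bash
cat > h.py <<'E'
import numpy as np,cv2
from scipy.spatial.transform import Rotation as R
from plant import *
def K(c):
    f=240/np.tan(np.radians(c["fovy"]/2));return np.array([[f,0,c["cx"]],[0,f,c["cy"]],[0,0,1]])
def rot(s): q=s["tool_rot"];return R.from_quat([q[1],q[2],q[3],q[0]]).as_matrix()
def ext(n,s=None):
    "camera->world 4x4 and K"
    c=camera_params(n);T=np.eye(4)
    if n=="wrist":
        T[:3,:3]=rot(s);T[:3,3]=s["tool_pos"];return T@c["hand_eye"],K(c)
    Rm=cv2.Rodrigues(c["rvec"])[0];T[:3,:3]=Rm.T;T[:3,3]=-Rm.T@c["tvec"];return T,K(c)
def cloud(d,T,k):
    v,u=np.mgrid[:480,:640];P=np.stack([(u-k[0,2])/k[0,0]*d,(v-k[1,2])/k[1,1]*d,d],-1)
    return P@T[:3,:3].T+T[:3,3]
def tri(obs):
    A=np.zeros((3,3));b=np.zeros(3)
    for T,k,uv in obs:
        r=T[:3,:3]@np.linalg.inv(k)@[uv[0],uv[1],1];r/=np.linalg.norm(r)
        M=np.eye(3)-np.outer(r,r);A+=M;b+=M@T[:3,3]
    return np.linalg.solve(A,b)
def proj(p,T,k):
    q=k@(T[:3,:3].T@(np.asarray(p)-T[:3,3]));return q[:2]/q[2]
E
python3 - <<'E'
from h import *
S=ext("scene");t=ext("top")
print(tri([(*S,(187,240)),(*t,(418.5,291))]))
for n,e in(("scene",S),("top",t)):
    P=cloud(np.load(f"pics/{n}0.npy"),*e)
    for uv in ([(187,240),(190,255),(210,290)] if n=="scene" else [(418,291),(411,320),(323,254),(417,213),(490,222),(505,323)]):
        print(n,uv,P[uv[1],uv[0]].round(3))
s=state();M=rot(s);print(M.round(3))
E
```

```text
[ 0.51788128 -0.1051001   0.08916273]
scene (187, 240) [ 0.516 -0.104  0.087]
scene (190, 255) [ 0.531 -0.107  0.068]
scene (210, 290) [ 0.565 -0.097  0.01 ]
top (418, 291) [ 0.518 -0.106  0.087]
top (411, 320) [ 0.47  -0.115  0.014]
top (323, 254) [0.567 0.076 0.007]
top (417, 213) [ 0.687 -0.097  0.005]
top (490, 222) [ 0.668 -0.217  0.092]
top (505, 323) [ 0.5   -0.297  0.003]
[[-0.967  0.253 -0.001]
 [ 0.253  0.967 -0.002]
 [ 0.    -0.002 -1.   ]]
```

jog_arm(
  targets=[
    [[-21.1,-23.8,0.8],[0,0,-7],100],
    [[-21.1,-23.8,0.8],[0,0,-7],100],
    [[-21.1,-23.8,0.8],[0,0,-7],100],
    [[-21.1,-23.8,0.8],[0,0,-7],100],
    [[-21.1,-23.8,0.8],[0,0,-7],100],
    [[-21.1,-23.8,0.8],[0,0,-7],100],
    [[-21.1,-23.8,0.8],[0,0,-7],100],
    [[-21.1,-23.8,0.8],[0,0,-7],100],
  ],
)

```text
time: 1.1
tool_pos: [0.3761, 0.1753, 0.2192]
tool_rot: [0.0, -0.353, 0.936, -0.0]
contact_force: [1.5, -0.1, -0.2]
gripper_width: 1.001
grasp_force: 0.0
```

```bash
python3 - <<'E'
from h import *
s=state();M=rot(s);print(s["time"],s["joint_pos"].round(3),s["tool_pos"].round(3),M.round(3))
print(M.T@(np.array([.518,-.105,.2])-s["tool_pos"])/.025)
E
```

```text
1.1 [ 0.256 -0.483  2.089 -0.     1.535 -2.036] [0.376 0.175 0.219] [[-0.75  -0.661  0.   ]
 [-0.661  0.75   0.   ]
 [-0.    -0.    -1.   ]]
[  3.14912011 -12.16529559   0.76844482]
```

jog_arm(
  targets=[
    [[3.1,-12.2,0.8],[0,0,0],100],
    [[3.1,-12.2,0.8],[0,0,0],100],
    [[3.1,-12.2,0.8],[0,0,0],100],
    [[3.1,-12.2,0.8],[0,0,0],100],
    [[3.1,-12.2,0.8],[0,0,0],100],
    [[3.1,-12.2,0.8],[0,0,0],100],
    [[3.1,-12.2,0.8],[0,0,0],100],
    [[3.1,-12.2,0.8],[0,0,0],100],
  ],
)

```text
time: 2.1
tool_pos: [0.5187, -0.1019, 0.1995]
tool_rot: [0.0, -0.354, 0.935, 0.0]
contact_force: [-0.3, -0.4, -0.1]
gripper_width: 0.995
grasp_force: 0.0
```

```bash
python3 - <<'E'
from h import *
s=state();p,d=grab_frame("wrist");cv2.imwrite("pics/w1.png",p[:,:,::-1]);np.save("pics/w1.npy",d)
import pickle;pickle.dump(s,open("pics/w1.pkl","wb"))
print(s["time"],s["joint_pos"].round(3),s["tool_pos"].round(4),rot(s).round(3))
T,k=ext("wrist",s);print(proj([.518,-.105,.088],T,k))
E
```

```text
2.1 [-0.335 -0.158  1.869  0.     1.431 -2.629] [ 0.5187 -0.1019  0.1995] [[-0.75  -0.662 -0.   ]
 [-0.662  0.75   0.   ]
 [-0.     0.    -1.   ]]
[314.31841647 229.83776389]
```

View pics/w1.png

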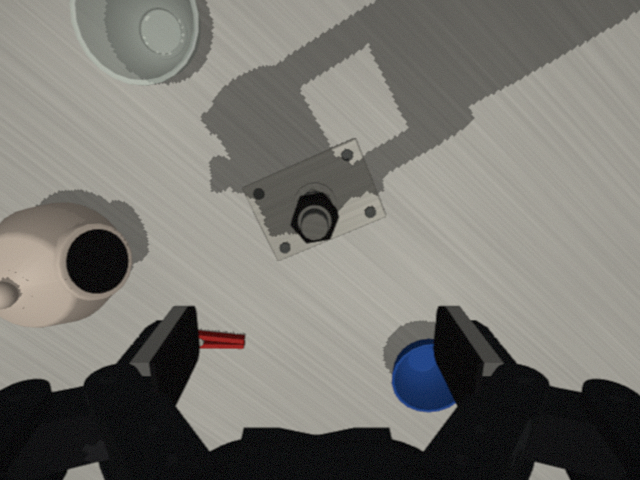

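The wrist view shows the nut at (315,215) with the stud tip at about (314,222). I'll fit the hexagon from depth.

```bash
python3 - <<'E'
from h import *
import pickle
s=pickle.load(open("pics/w1.pkl","rb"));d=np.load("pics/w1.npy");T,k=ext("wrist",s)
P=cloud(d,T,k)[170:270,260:370].reshape(-1,3)
h,e=np.histogram(P[:,2],np.arange(0,.1,.002));print([(round(a,3),int(b)) for a,b in zip(e,h) if b>5])
im=cv2.imread("pics/w1.png")[170:270,255:375];im=cv2.convertScaleAbs(cv2.resize(im,None,fx=5,fy=5,interpolation=cv2.INTER_CUBIC),alpha=2.2,beta=20)
cv2.imwrite("pics/w1c.png",im)
E
```

```text
[(np.float64(0.0), 1817), (np.float64(0.002), 16), (np.float64(0.004), 15), (np.float64(0.006), 2343), (np.float64(0.008), 3055), (np.float64(0.01), 194), (np.float64(0.012), 30), (np.float64(0.014), 173), (np.float64(0.016), 153), (np.float64(0.024), 13), (np.float64(0.026), 6), (np.float64(0.028), 11), (np.float64(0.03), 6), (np.float64(0.034), 17), (np.float64(0.036), 24), (np.float64(0.042), 6), (np.float64(0.046), 7), (np.float64(0.048), 21), (np.float64(0.05), 19), (np.float64(0.052), 22), (np.float64(0.054), 15), (np.float64(0.056), 21), (np.float64(0.058), 25), (np.float64(0.06), 18), (np.float64(0.062), 27), (np.float64(0.064), 18), (np.float64(0.066), 23), (np.float64(0.068), 27), (np.float64(0.07), 462), (np.float64(0.072), 415), (np.float64(0.074), 18), (np.float64(0.076), 13), (np.float64(0.078), 22), (np.float64(0.08), 17), (np.float64(0.082), 29), (np.float64(0.084), 50), (np.float64(0.086), 243), (np.float64(0.088), 305)]
```

View pics/w1c.png

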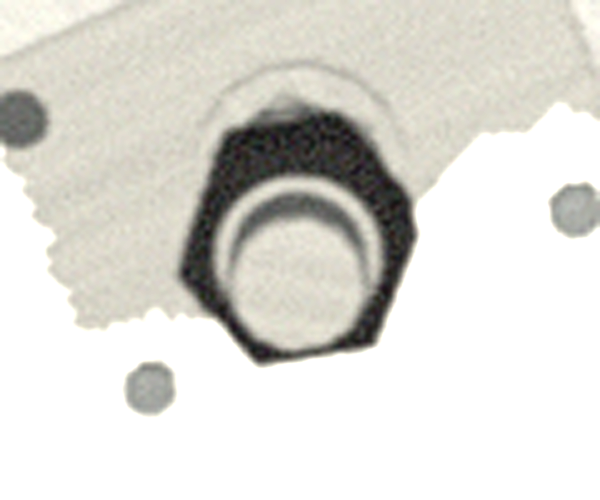

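```bash
cat > fit.py <<'E'
from h import *
import sys,pickle
from scipy.optimize import least_squares
def fit(tag,s,d,box=(150,290,240,390)):
    T,k=ext("wrist",s);P=cloud(d,T,k);P=P[box[0]:box[1],box[2]:box[3]].reshape(-1,3)
    st=P[(P[:,2]>.0845)&(P[:,2]<.092)];c0=cv2.minEnclosingCircle(st[:,:2].astype(np.float32))
    g=P[(P[:,2]>.0685)&(P[:,2]<.0755)];zt=np.median(g[:,2])
    g=g[abs(g[:,2]-zt)<.0025][:,:2]
    best=None
    for a in np.radians(np.arange(0,60,.5)):
        n=np.array([[np.cos(a+i*np.pi/3),np.sin(a+i*np.pi/3)] for i in range(6)])
        hi=np.percentile(g@n.T,99.5,axis=0)   # offset of each flat
        w=hi[:3]+hi[3:];off=(hi[:3]-hi[3:])/2
        c=np.linalg.lstsq(n[:3],off,rcond=None)[0]
        if best is None or w.sum()<best[0]: best=(w.sum(),np.degrees(a),w,c)
    print(tag,"stud",c0,st[:,2].mean().round(4),"top z",zt.round(4),"hex yaw",best[1],"widths",best[2].round(4),"c",best[3].round(4))
    M=rot(s);print("tool y yaw mod60",np.degrees(np.arctan2(M[1,1],M[0,1]))%60,"tool",s["tool_pos"].round(4))
if __name__=="__main__":
    t=sys.argv[1];fit(t,pickle.load(open(f"pics/{t}.pkl","rb")),np.load(f"pics/{t}.npy"))
E
python3 fit.py w1
```

```text
w1 stud ((0.5161262154579163, -0.1064114049077034), 0.009372133761644363) 0.0879 top z 0.0719 hex yaw 52.50000000000001 widths [0.0299 0.0298 0.03  ] c [ 0.5164 -0.1062]
tool y yaw mod60 11.430154781194716 tool [ 0.5187 -0.1019  0.1995]
```

jog_arm(
  targets=[
    [[0.19,-0.07,1.5],[0,0,1.2],70],
    [[0.19,-0.07,3],[0,0,2.36],65],
    [[0.19,-0.07,4.2],[0,0,2.36],65],
    [[0.19,-0.07,5],[0,0,2.36],65],
    [[0.19,-0.07,5.6],[0,0,2.36],65],
    [[0.19,-0.07,6.06],[0,0,2.36],65],
    [[0.19,-0.07,6.06],[0,0,2.36],65],
  ],
)

```text
time: 3.02
tool_pos: [0.5163, -0.1071, 0.0474]
tool_rot: [-0.0, -0.195, 0.981, 0.0]
contact_force: [0.3, -0.3, -0.1]
gripper_width: 0.648
grasp_force: 0.0
```

```bash
python3 - <<'E'
from h import *
s=state();p,d=grab_frame("wrist");cv2.imwrite("pics/w2.png",cv2.convertScaleAbs(p[:,:,::-1],alpha=1.8,beta=20));np.save("pics/w2.npy",d)
import pickle;pickle.dump(s,open("pics/w2.pkl","wb"))
print(s["time"],s["joint_pos"].round(3),s["tool_pos"].round(4),rot(s).round(3),s["ft_torque"],s["gripper_width"])
M=rot(s);print("yaw y",np.degrees(np.arctan2(M[1,1],M[0,1])), "err tool units",M.T@(np.array([.5163,-.1063,.048])-s["tool_pos"])/.025)
E
```

```text
3.025 [-0.346  0.013  1.981  0.     1.149 -2.309] [ 0.5163 -0.1071  0.0474] [[-0.924 -0.383 -0.001]
 [-0.383  0.924  0.   ]
 [ 0.001  0.001 -1.   ]] [-0.04876241  0.00459761  0.01687189] 0.6475418152515031
yaw y 112.49015114112836 err tool units [-0.01237205  0.02834285 -0.02240501]
```

View pics/w2.png

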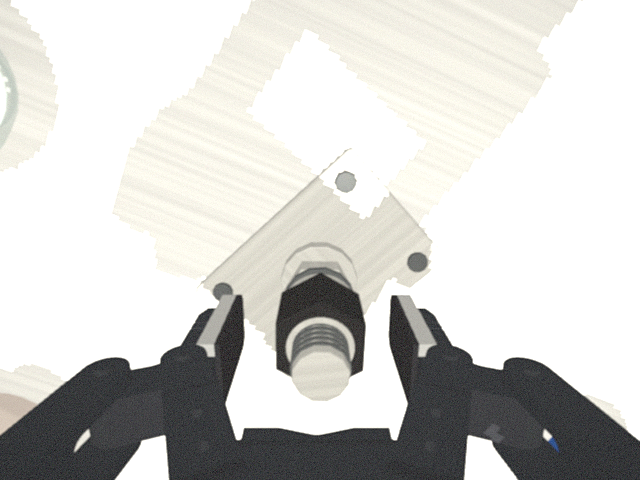

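The wrist view shows the grip centred between the fingers (nut at column 320, pads at 242 and 391) and its flats parallel to the pads. I'll close on it now.

jog_arm(
  targets=[
    [[0,0.03,0],[0,0,0],25],
    [[0,0.03,0],[0,0,0],25],
    [[0,0.03,0],[0,0,0],25],
    [[0,0.03,0],[0,0,0],25],
    [[0,0.03,0],[0,0,0],25],
  ],
)

```text
time: 3.7
tool_pos: [0.5164, -0.1058, 0.0494]
tool_rot: [-0.0, -0.195, 0.981, 0.001]
contact_force: [-3.8, 4.3, 6.8]
gripper_width: 0.34
grasp_force: 59.0
```

```bash
cat > st.py <<'E'
from h import *
import time
s=state();M=rot(s)
print("t",round(s["time"],3),"q6",s["joint_pos"][5].round(3),"pos",s["tool_pos"].round(4),"yaw",np.degrees(np.arctan2(M[1,1],M[0,1])).round(2),"F",s["contact_force"].round(1),"T",s["ft_torque"].round(3),"e6",s["joint_efforts"][5].round(3),"w",round(s["gripper_width"],3),"g",round(s["grasp_force"],1))
E
python3 st.py
```

```text
t 3.7 q6 -2.308 pos [ 0.5164 -0.1058  0.0494] yaw 112.46 F [-3.8  4.3  6.8] T [0.835 0.772 0.001] e6 -0.012 w 0.34 g 59.0
```

jog_arm(
  targets=[
    [[0,0.03,0],[0,0,1],25],
    [[0,0.03,0],[0,0,2],25],
    [[0,0.03,0],[0,0,3],25],
    [[0,0.03,0],[0,0,4],25],
    [[0,0.03,0],[0,0,5],25],
    [[0,0.03,0],[0,0,6],25],
    [[0,0.03,0],[0,0,7],25],
    [[0,0.03,0],[0,0,8],25],
  ],
)

```text
time: 4.7
tool_pos: [0.5163, -0.1055, 0.0481]
tool_rot: [0.0, 0.357, 0.934, 0.001]
contact_force: [1.9, 2.6, -2.6]
gripper_width: 0.339
grasp_force: 59.3
```

```bash
python3 st.py
```

```text
t 4.7 q6 -1.185 pos [ 0.5163 -0.1055  0.0481] yaw 48.2 F [ 1.9  2.6 -2.6] T [ 0.437 -0.18   0.074] e6 -0.851 w 0.339 g 59.3
```

jog_arm(
  targets=[
    [[0,0,0.01],[0,0,1],25],
    [[0,0,0.02],[0,0,2],25],
    [[0,0,0.03],[0,0,3],25],
    [[0,0,0.04],[0,0,4],25],
    [[0,0,0.05],[0,0,5],25],
    [[0,0,0.06],[0,0,6],25],
    [[0,0,0.06],[0,0,6],25],
  ],
)

```text
time: 5.58
tool_pos: [0.5164, -0.1053, 0.0467]
tool_rot: [-0.0, 0.704, 0.71, 0.001]
contact_force: [1.9, 4.3, -1.5]
gripper_width: 0.336
grasp_force: 59.4
```

```bash
python3 st.py
```

```text
t 5.575 q6 -0.354 pos [ 0.5164 -0.1053  0.0467] yaw 0.55 F [ 1.9  4.3 -1.5] T [ 0.704 -0.205  0.067] e6 0.319 w 0.336 g 59.4
```

jog_arm(
  targets=[
    [[0,0,0.01],[0,0,1],25],
    [[0,0,0.02],[0,0,2],25],
    [[0,0,0.03],[0,0,3],25],
    [[0,0,0.04],[0,0,4],25],
    [[0,0,0.04],[0,0,4],25],
  ],
)

```text
time: 6.2
tool_pos: [0.5166, -0.1054, 0.0458]
tool_rot: [-0.0, 0.872, 0.49, 0.001]
contact_force: [1.9, 4.6, -0.6]
gripper_width: 0.338
grasp_force: 59.4
```

```bash
python3 st.py
```

```text
t 6.2 q6 0.203 pos [ 0.5166 -0.1054  0.0458] yaw -31.36 F [ 1.9  4.6 -0.6] T [ 0.876 -0.265  0.036] e6 0.267 w 0.338 g 59.4
```

jog_arm(
  targets=[
    [[0.03,0,0.01],[0,0,1],25],
    [[0.03,0,0.02],[0,0,2],25],
    [[0.03,0,0.03],[0,0,3],25],
    [[0.03,0,0.03],[0,0,3],25],
  ],
)

```text
time: 6.7
tool_pos: [0.5167, -0.1053, 0.0451]
tool_rot: [-0.0, 0.954, 0.298, 0.0]
contact_force: [1.0, 2.0, -0.2]
gripper_width: 0.339
grasp_force: 59.6
```

```bash
python3 st.py
```

```text
t 6.7 q6 0.622 pos [ 0.5167 -0.1053  0.0451] yaw -55.28 F [ 1.   2.  -0.2] T [ 0.553 -0.105  0.035] e6 0.3 w 0.339 g 59.6
```

jog_arm(
  targets=[
    [[0,0,0.01],[0,0,1],25],
    [[0,0,0.02],[0,0,2],25],
    [[0,0,0.03],[0,0,3],25],
    [[0,0,0.03],[0,0,3],25],
  ],
)

```text
time: 7.2
tool_pos: [0.5168, -0.1055, 0.0445]
tool_rot: [-0.0, 0.996, 0.094, 0.0]
contact_force: [0.8, 2.8, 1.1]
gripper_width: 0.336
grasp_force: 59.8
```

```bash
python3 st.py
```

```text
t 7.2 q6 1.04 pos [ 0.5168 -0.1055  0.0445] yaw -79.25 F [0.8 2.8 1.1] T [ 0.641 -0.006  0.017] e6 0.322 w 0.336 g 59.8
```

jog_arm(
  targets=[
    [[0,0,0.005],[0,0,1],25],
    [[0,0,0.01],[0,0,2],25],
    [[0,0,0.01],[0,0,3],25],
    [[0,0,0.01],[0,0,3],25],
  ],
)

```text
time: 7.7
tool_pos: [0.5169, -0.1056, 0.0441]
tool_rot: [0.0, 0.993, -0.115, 0.0]
contact_force: [1.1, 3.0, 1.1]
gripper_width: 0.337
grasp_force: 59.8
```

```bash
python3 st.py
```

```text
t 7.7 q6 1.459 pos [ 0.5169 -0.1056  0.0441] yaw -103.22 F [1.1 3.  1.1] T [ 0.563 -0.093  0.137] e6 0.378 w 0.337 g 59.8
```

```bash
cat > tq.py <<'E'
from h import *
a=[]
for i in range(8):
    s=state();a.append([*s["ft_torque"],s["joint_efforts"][5],s["contact_force"][2]]);grab_frame("wrist")
a=np.array(a);print("Tz",a[:,2].round(3),"mean",a.mean(0).round(3),"sem",a.std(0).round(3),"t",s["time"],"q6",s["joint_pos"][5].round(4))
E
python3 tq.py
```

```text
Tz [0.137 0.083 0.131 0.094 0.152 0.12  0.141 0.161] mean [ 0.565 -0.096  0.127  0.146  2.447] sem [0.019 0.027 0.025 0.09  0.85 ] t 8.05 q6 1.4631
```

jog_arm(
  targets=[
    [[0,0,0],[0,0,1],25],
    [[0,0,0],[0,0,2],25],
    [[0,0,0],[0,0,3],25],
    [[0,0,0],[0,0,3],25],
  ],
)

```text
time: 8.6
tool_pos: [0.5168, -0.1057, 0.0438]
tool_rot: [0.0, 0.947, -0.321, 0.0]
contact_force: [1.7, 2.6, 2.2]
gripper_width: 0.343
grasp_force: 59.7
```

```bash
python3 tq.py; python3 st.py
```

```text
Tz [0.169 0.199 0.144 0.165 0.213 0.196 0.159 0.2  ] mean [ 0.368 -0.438  0.181  0.219  1.03 ] sem [0.048 0.061 0.023 0.094 0.779] t 8.95 q6 1.8826
t 9.0 q6 1.883 pos [ 0.5168 -0.1056  0.0438] yaw -127.5 F [ 2.7  2.  -0.4] T [ 0.275 -0.543  0.184] e6 0.178 w 0.337 g 59.7
```

jog_arm(
  targets=[
    [[0,0,0],[0,0,1],25],
    [[0,0,0],[0,0,2],25],
    [[0,0,0],[0,0,2.6],25],
    [[0,0,0],[0,0,2.6],25],
  ],
)

```text
time: 9.5
tool_pos: [0.5167, -0.1057, 0.0436]
tool_rot: [0.0, 0.874, -0.487, 0.0]
contact_force: [3.4, 0.5, -1.9]
gripper_width: 0.34
grasp_force: 59.5
```

```bash
sed -i 's/range(8)/range(16)/' tq.py; python3 tq.py; python3 st.py
```

```text
Tz [0.249 0.241 0.284 0.228 0.286 0.278 0.313 0.232 0.229 0.204 0.246 0.213
 0.214 0.216 0.259 0.31 ] mean [-0.032 -0.892  0.25   0.257 -2.93 ] sem [0.082 0.072 0.034 0.042 0.708] t 10.25 q6 2.2459
t 10.3 q6 2.246 pos [ 0.5167 -0.1057  0.0436] yaw -148.31 F [ 5.5 -0.2 -3.4] T [-0.082 -0.984  0.233] e6 0.247 w 0.338 g 59.4
```

jog_arm(
  targets=[
    [[0,0,0],[0,0,0],80],
    [[0,0,0],[0,0,0],80],
    [[0,0,0],[0,0,0],80],
    [[0,0,0],[0,0,0],80],
    [[0,0,-1],[0,0,0],80],
    [[0,0,-3],[0,0,0],80],
    [[0,0,-5],[0,0,0],80],
    [[0,0,-6],[0,0,0],80],
  ],
)

```text
time: 11.3
tool_pos: [0.5177, -0.1059, 0.1976]
tool_rot: [-0.0, 0.873, -0.487, 0.002]
contact_force: [-0.5, -0.5, -0.6]
gripper_width: 0.803
grasp_force: 0.0
```

```bash
python3 - <<'E'
from h import *
import pickle
for i in range(4): grab_frame("top")
s=state();p,d=grab_frame("wrist");cv2.imwrite("pics/w3.png",cv2.convertScaleAbs(p[:,:,::-1],alpha=1.6,beta=10));np.save("pics/w3.npy",d);pickle.dump(s,open("pics/w3.pkl","wb"))
E
python3 fit.py w3; sed 's/.0685/.063/;s/<.0755/<.0705/' fit.py>fit2.py; python3 fit2.py w3; python3 st.py
```

```text
w3 stud ((0.5167024731636047, -0.10685587674379349), 0.00955246016383171) 0.0879 top z 0.0715 hex yaw 3.5 widths [0.0155 0.0157 0.0066] c [ 0.5193 -0.1108]
tool y yaw mod60 31.66307561489893 tool [ 0.5163 -0.1054  0.1932]
w3 stud ((0.5167024731636047, -0.10685587674379349), 0.00955246016383171) 0.0879 top z 0.0657 hex yaw 50.5 widths [0.0298 0.0297 0.03  ] c [ 0.5165 -0.1066]
tool y yaw mod60 31.66307561489893 tool [ 0.5163 -0.1054  0.1932]
t 11.55 q6 2.246 pos [ 0.5157 -0.1052  0.192 ] yaw -148.34 F [-0.1 -0.5 -0.1] T [ 0.002  0.027 -0.008] e6 0.0 w 0.8 g 0.0
```

View pics/w3.png

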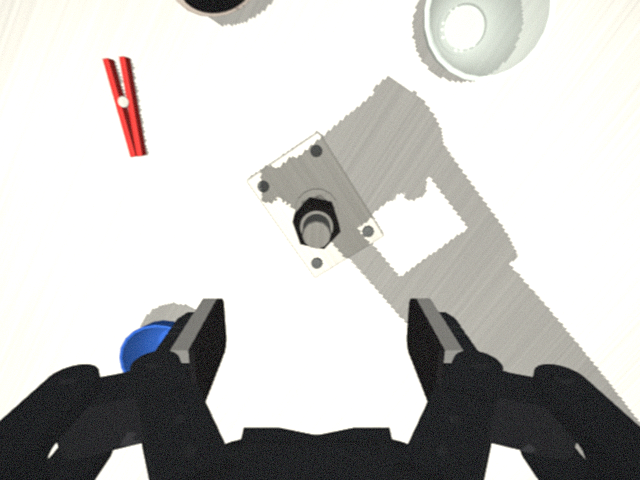

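The wrist view shows the nut seated at (317,222) with the fingers clear and nothing else moved. The grip sprang back 19°, which corresponds to about 0.26 N m, inside the target band.

```bash
python3 -c "
from plant import *
print(job_done())"
```

```text
the job is handed in; nothing more can be done
None
```

The lock nut is down on the spring washer and tightened to about 0.25 N m (the grip's 19° spring-back suggests 0.26), under the 0.32 N m that drags the lower nut; I did not check the lower nut's angle directly, the bystanders were not touched, and the job was handed in at about 11.6 s with the gripper clear.

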